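Tip the router bit out of the tall pot

TASK

The router bit has gone down to the bottom of the tall square green pot, too deep for fingers. Pick the pot up and tip it low over the blue tray so that the bit slides out into the tray without a hard drop, then stand the empty pot upright again, on the middle of its black rubber mat. Do not disturb the other things on the bench.

Things in the scene. Friction and masses are not known exactly. Their poses are not given: they have to be found in the camera images.
- pot: Tall green square steel pot, open at the top: 40 x 40 mm outside, 150 mm tall, walls and floor 4 mm, 150 to 300 g, loose, upright on the mat. Two black grip pads, 30 x 30 mm, 8 mm thick, stick out of its +x and -x sides, centred 110 mm above its foot (56 mm over the pads). Origin: centre of its underside; z up out of the mouth, x through the pads, y square to the plain sides.
- pot_mouth (a point): Centre of the pot's open mouth, 150 mm above its origin along its z. The bit needs the way straight out of the mouth, some 70 mm, clear of the gripper: a hand leaning less than about 45 degrees from the pot's axis above the grip pads blocks it.
- bit: Polished steel router bit, 64 mm long, 90 g: a cutter 30 mm long, 24 mm across, with red wings, and a 12 mm shank. Origin: centre of the cutter's end face; z towards the shank. It starts standing on its cutter in the pot, its top 82 mm below the rim. Friction with anything about 0.28 to 0.42, so it slides out only once the mouth points 16 to 23 degrees below level.
- bit_mid (a point): Middle of the router bit, 32 mm from its origin along its z.
- tray: Shallow square blue tray fixed to the bench: 200 x 200 mm outside, 35 mm tall, walls and floor 6 mm. Origin: centre of its underside; x and y square to its sides, z up. Tray and mat may lie on either side of the bench.
- mat: Square black rubber mat, 130 x 130 mm, 4 mm thick, fixed to the bench; the pot's home. Origin: centre of its underside, z up.
- pencil_cup: Round grey cup, 64 mm across and 105 mm tall, with three pencils standing out to about 170 mm. Origin: centre of its underside. A bystander.
- glue: Yellow glue bottle with an orange cap, 60 mm across, 150 mm tall. Origin: centre of its underside. A bystander.
- block_a: Grey sanding block, 75 x 45 x 22 mm, lying flat midway between tray and mat. Origin: centre of its underside. A bystander.
- block_b: Black sanding block, 75 x 45 x 22 mm, lying flat on the robot's side. Origin: centre of its underside. A bystander.
- block_c: Grey sanding block, 75 x 45 x 22 mm, lying flat on the far side. Origin: centre of its underside. A bystander.
- bench_brush: Bench brush lying at the far side of the bench. A bystander.
- offcut: Dark wood offcut, 120 x 60 x 30 mm, lying at the robot's right. Origin: centre of its underside. A bystander.
Not all that is in view belongs to the job. There is more than one size of the mat; the job needs the largest.

How it is judged:
On the way, in this order (a step that is already met when the one before it is completed fails the run):
1. the pot is tipped over until its mouth is nearly level or lower (angle between pot's own z axis and vertical above 1.3 rad), for 0.1 s.
2. the router bit lies still in the tray (x of bit_mid in the frame of tray between -0.092 and 0.092 m and y of bit_mid in the frame of tray between -0.092 and 0.092 m and z of bit_mid in the frame of tray between 0.004 and 0.042 m and linear speed of bit below 0.05 m/s), for 0.2 s.
At the end, for the whole second after the job is handed in: The router bit lies still inside the blue tray, and the released pot stands still and upright (within 3 degrees) on the black rubber mat, its foot's centre within 40 mm of the mat's centre (all of step 2 and horizontal distance between pot and mat below 0.04 m and z of pot in the frame of mat between 0.001 and 0.008 m and angle between pot's own z axis and vertical below 0.06 rad and linear speed of pot below 0.03 m/s and angular speed of pot below 0.2 rad/s); the robot touches nothing.
It fails at once if the router bit is dropped hard or flung (faster than 1.5 m/s, a fall of about 11 cm) (linear speed of bit above 1.5 m/s).
It fails at once if another thing on the bench is moved more than 30 mm (distance of any of pencil_cup, glue, block_a, block_b, block_c, bench_brush, offcut from where it was at the start of the episode above 0.03 m).
It also fails if it takes over 64 s, if anything falls off the work surface, if the arm or the gripper's body presses on something with over 40 N, if the wrist force passes 120 N, or if a joint passes its speed limit or range.

ROBOT

A 7-joint arm with a two-finger parallel gripper is mounted at the origin on the work surface. World frame = base frame: x ahead of the robot, y to its left, z up, the work surface at z = 0. Lengths are in m, angles in rad, forces in N, time in s.
With the tool pointing down it reaches from about 0.35 to 0.9 m from the base axis. Payload 7.2 kg.
Tool frame: the origin (TCP) lies midway between the tips of the shut fingers; the grasp point (between the pads) lies 19 mm behind it; z points along the fingers, y is the line along which they close (so a half turn about z gives the same grasp; the last joint's range is limited). The gripper opens to 85 mm and grips with 20 to 120 N. Pads are 22 mm wide; open, the fingers measure 114 mm over their backs; the gripper's body (76 mm by 85 mm) begins 54 mm behind the grasp point. The pads swing forward as they close: fully open they stand 13 mm farther back than shut.
Start: joints at [1.237, 0.411, -0.013, 1.596, 0.006, 1.134, -0.082], TCP at [0.164, -0.603, 0.231] pointing down, gripper open.
Joint ranges: [-2.95, 2.95], [-0.29, 1.99], [-1.47, 1.44], [0.14, 2.54], [-1.03, 4.17], [0.13, 1.85], [-2.86, 2.86]. Speed limits (rad/s): [2.39, 2.39, 3.01, 3.01, 3.14, 3.14, 3.14].

INTERFACE

Orientations are given as [roll, pitch, yaw] about the fixed x, y, z axes, in that order (R = Rz(yaw) Ry(pitch) Rx(roll)).
In Python, from rig import get_obs, snapshot, calibration, job_done gives the robot as it stands. The module is installed in compiled form; this text tells all that it offers.
- The arm moves only by the tool step_arm, never from a script. Its argument "plan" is one flat list of numbers, 6 for each row, row after row: the shift along the tool's x, y, z in cm, then the turn, a rotation vector about the tool's x, y, z in rad. A call has 1 to 10 rows; each row shifts and turns the commanded pose from where the row before left it, along the tool's axes as they then stand; what a row does not reach is not made up. A row lasts 1/12 s, in which the tool goes at most 41.7 mm and 7.16 degrees, less where a joint would pass 70% of its speed; a pose out of reach is approached as far as the arm can. A call with a gripper value outside its range is refused whole. "grip" is the finger opening in cm, from 0 to 8.54, set as the call begins (left out, the last holds). The fingers move at their own pace and stop on an object; "grip_force" is the grip in N (left out, the last holds). Time passes only in rows, so rows that do not move let the fingers close. It gives the time, the measured TCP pose, the force, the opening and the grip force at its end, in the units of the state.
- get_obs(): the state, without advancing time (a new reading comes with each control period).
- snapshot(name): name is "scene" or "top" or "wrist"; returns (picture, depth): 400x640x3 uint8, red, green, blue; 400x640 float32, m along the optical axis (not along the pixel's ray), 0 where there is no reading.
- calibration(name): a dict with "fovy" (degrees; the focal length in pixels is half the picture's height over the tangent of half this angle, whatever the lens; pixels are square), "cx", "cy" (the principal point, pixels), "T" (4x4, takes a point from camera to world coordinates). Camera axes: x right, y down, z forward; pixel columns grow to the right and rows downward; lengths in m; the calibration is good to about 2 mm. A picture is of the moment at which its call begins: read the wrist's pose just before it. calibration takes no time and is no camera call; for the wrist camera it gives the pose at the moment of the call.
- job_done(): hands the job in; it is judged then, once.
The state is a dict: "t": time; "joint_pos": joint angles; "dq": joint speeds; "effort": joint torques, N m; "tool_pos": TCP position; "tcp_rot": TCP orientation; "wrist_force": force on the tool from outside, world axes, zero at the start; "wrist_torque": the same for the moment, N m; "opening": finger opening in m; "grasp_force": force on a finger pad.
Only numpy, scipy, OpenCV 4.12 (cv2) and the standard library are available. Lean on these libraries where they do the work, as an engineer would, in place of code of your own. Each camera call takes 0.05 s, during which the arm holds its last target. There are 200 camera calls.

## Working session

There is one attempt and no reset: what is moved stays moved. The work goes in short steps, Python scripts to look and compute and a tool call to move; the robot and the scene stay as the last step left them, time stands still between calls to the robot, and variables do not carry over. Pictures are saved under pics/ and viewed, at most 10 in all, crops included, and the job is handed in when it is done.

Besides the shell and the picture viewer there is one more tool, called as name(argument=value, ...) on one line, values as JSON. step_arm: Moves the arm, as the interface text tells. Its arguments: {"type":"object","properties":{"plan":{"type":"array","items":{"type":"number"}},"grip":{"type":"number"},"grip_force":{"type":"number"}},"required":["plan"]}

```bash
mkdir -p pics; ls; cat > h.py <<'E'
import numpy as np, cv2
from rig import get_obs, snapshot, calibration
def grab(name,tag):
    c=calibration(name); p,d=snapshot(name)
    np.savez(f'pics/{tag}.npz',p=p,d=d,T=c['T'],f=200/np.tan(np.radians(c['fovy'])/2),cx=c['cx'],cy=c['cy'])
    cv2.imwrite(f'pics/{tag}.png',p[:,:,::-1]); return p,d
def world(tag):
    z=np.load(f'pics/{tag}.npz'); v,u=np.mgrid[:400,:640]; d=z['d']
    P=np.stack([(u-z['cx'])/z['f']*d,(v-z['cy'])/z['f']*d,d],-1)
    W=P@z['T'][:3,:3].T+z['T'][:3,3]; W[d==0]=np.nan; return z['p'],W
E
python3 - <<'E'
from h import *
for n in ('scene','top'): grab(n,n); c=calibration(n); print(n,c['fovy'],c['cx'],c['cy'],np.round(c['T'],3).tolist())
print(get_obs())
E
```

```text
pics
scene 57.90507487065138 322.01726956200815 201.38351530009018 [[-0.331, 0.795, -0.508, 0.949], [0.944, 0.277, -0.18, 0.057], [-0.002, -0.539, -0.842, 0.866], [0.0, 0.0, 0.0, 1.0]]
top 56.64613197239223 325.7703534002552 203.84281242244816 [[0.02, -0.999, 0.042, 0.446], [-1.0, -0.02, 0.016, -0.106], [-0.015, -0.043, -0.999, 1.155], [0.0, 0.0, 0.0, 1.0]]
{'t': 0.1, 'joint_pos': array([ 1.23678298,  0.41182273, -0.01274539,  1.59696763,  0.00558331,
        1.13432367, -0.0821712 ]), 'dq': array([-0.00097312, -0.00164681, -0.00029639, -0.00307352,  0.00145272,
       -0.00108582, -0.00021125]), 'effort': array([ 2.86709197e-03, -6.01837063e+01,  6.84361886e-01, -3.00090766e+01,
        1.40746997e-02,  6.44661603e-03, -1.69742970e-05]), 'tool_pos': array([ 0.16404948, -0.60260908,  0.23053226]), 'tcp_rot': array([-3.14010847e+00,  7.68157254e-05,  2.65889974e-01]), 'wrist_force': array([-0.80073106, -0.71555779, -0.1168353 ]), 'wrist_torque': array([0.01666651, 0.02997961, 0.0538053 ]), 'grasp_force': 0.0, 'opening': 0.08550803098198811}
```

View pics/scene.png

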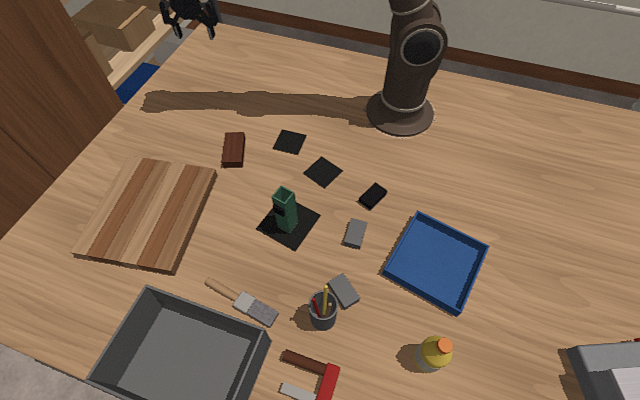

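View pics/top.png

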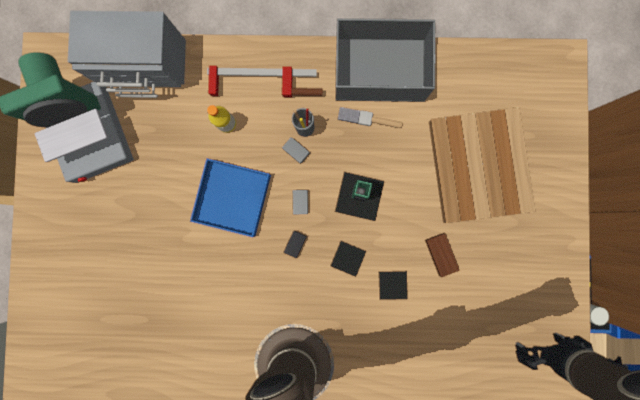

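Scene view: the pot stands on the large mat at about (287,215), with the tray at (436,262), the glue at (435,352) and the cup at (323,308). Top view: mat (360,196), pot (362,189), tray (231,198), grey block between them at (300,202). The two smaller mats are decoys.

```bash
python3 - <<'E'
from h import *
def rect(m,W,n):
    m=cv2.morphologyEx(m.astype(np.uint8),cv2.MORPH_OPEN,np.ones((2,2)))
    k,l,s,c=cv2.connectedComponentsWithStats(m); i=1+np.argmax(s[1:,4]); q=W[l==i]; q=q[~np.isnan(q[:,0])]
    (x,y),(a,b),t=cv2.minAreaRect(q[:,:2].astype(np.float32)); print(n,len(q),'c',round(x,4),round(y,4),'size',round(a,3),round(b,3),'ang',round(t,1),'z',np.round(np.percentile(q[:,2],[2,50,98]),3),'ctr px',c[i].round())
    return l==i
for tag in('top','scene'):
    p,W=world(tag); hsv=cv2.cvtColor(p,cv2.COLOR_RGB2HSV); H,S,V=[hsv[...,i].astype(int) for i in range(3)]
    R=(W[...,0]>.3)&(W[...,0]<.72)&(W[...,1]>-.35)&(W[...,1]<.32)
    print(tag)
    rect(R&(H>100)&(H<125)&(S>120),W,'tray')
    g=R&(H>65)&(H<98)&(S>60); rect(g&(W[...,2]>.135),W,'pot rim'); rect(g,W,'pot')
    a=rect(R&(V<60)&(W[...,2]<.012)&(W[...,0]>.4)&(W[...,1]<-.08),W,'mat')
    h=(W[...,2]>.012)&(W[...,0]>.25)&(W[...,0]<.8)&(abs(W[...,1])<.35)
    k,l,s,c=cv2.connectedComponentsWithStats(h.astype(np.uint8))
    for i in range(1,k):
        if s[i,4]>60:
            q=W[l==i]; print('  obj',c[i].round(),s[i,4],q.min(0).round(3),q.max(0).round(3))
# crops
p=cv2.imread('pics/top.png')[160:235,325:400]; s=cv2.imread('pics/scene.png')[170:260,245:335]
cv2.imwrite('pics/crop1.png',np.hstack([cv2.resize(p,(400,400),interpolation=3),cv2.resize(s,(400,400),interpolation=3)]))
E
```

```text
top
tray 4191 c 0.5042 0.2049 size 0.2 0.201 ang 76.5 z [0.001 0.007 0.036] ctr px [231. 198.]
pot rim 95 c 0.5321 -0.2006 size 0.046 0.059 ang 8.1 z [0.002 0.14  0.157] ctr px [364. 189.]
pot 234 c 0.5318 -0.1999 size 0.047 0.072 ang 8.1 z [0.002 0.123 0.156] ctr px [363. 190.]
mat 1228 c 0.5185 -0.1945 size 0.124 0.123 ang 77.7 z [-0.     0.004  0.062] ctr px [360. 199.]
  obj [221. 118.] 533 [0.713 0.199 0.013] [0.77  0.259 0.154]
  obj [364. 117.] 622 [ 0.737 -0.315  0.012] [ 0.797 -0.117  0.026]
  obj [303. 121.] 451 [ 0.703 -0.047  0.012] [0.765 0.015 0.17 ]
  obj [295. 149.] 358 [ 0.621 -0.03   0.014] [0.698 0.051 0.028]
  obj [227. 197.] 801 [0.392 0.088 0.012] [0.626 0.324 0.043]
  obj [361. 189.] 320 [ 0.503 -0.211  0.013] [ 0.56  -0.164  0.158]
  obj [299. 201.] 353 [ 0.464 -0.03   0.013] [0.539 0.016 0.028]
  obj [294. 244.] 366 [ 0.33  -0.027  0.012] [0.412 0.04  0.029]
scene
tray 6299 c 0.5102 0.2096 size 0.203 0.2 ang 77.1 z [0.002 0.006 0.035] ctr px [437. 263.]
pot rim 216 c 0.5329 -0.1876 size 0.039 0.039 ang 78.3 z [0.128 0.144 0.155] ctr px [284. 198.]
pot 715 c 0.507 -0.1839 size 0.042 0.094 ang 78.6 z [0.014 0.108 0.154] ctr px [287. 209.]
mat 1239 c 0.5223 -0.1896 size 0.127 0.128 ang 77.6 z [-0.     0.003  0.007] ctr px [290. 228.]
  obj [373. 195.] 396 [ 0.33  -0.03   0.012] [0.411 0.039 0.025]
  obj [285. 208.] 871 [ 0.508 -0.214  0.012] [ 0.562 -0.165  0.157]
  obj [439. 262.] 1451 [0.388 0.086 0.012] [0.628 0.323 0.038]
  obj [356. 232.] 455 [ 0.46  -0.031  0.012] [0.537 0.015 0.026]
  obj [332. 301.] 1474 [ 0.62  -0.049  0.013] [0.765 0.051 0.17 ]
  obj [247. 303.] 1048 [ 0.736 -0.318  0.012] [ 0.796 -0.119  0.024]
  obj [434. 354.] 1091 [0.713 0.198 0.012] [0.772 0.257 0.153]
```

View pics/crop1.png

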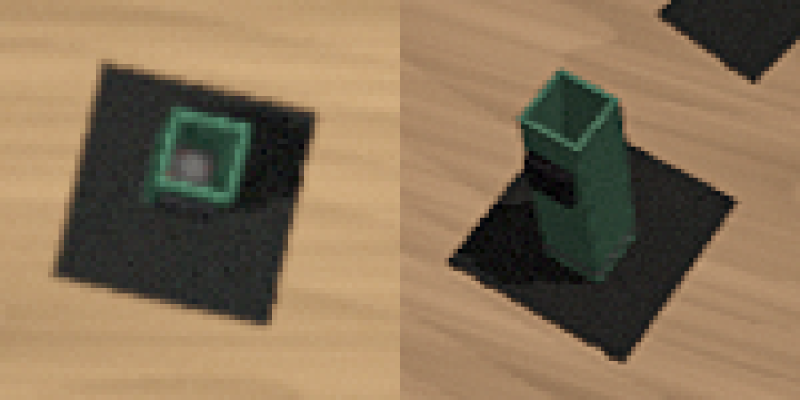

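The right crop shows a pad on the pot's face towards +x, at (550,178). So the pads lie along about -12° yaw, with the pot near (0.534,-0.187). The plan is to approach horizontally along the pot's +y, then tip the mouth towards the tray. First I'll write a row planner.

```bash
cat >> h.py <<'E'
from scipy.spatial.transform import Rotation as Ro
A=np.radians(-12.3); X=np.array([np.cos(A),np.sin(A),0]); Y=np.array([-np.sin(A),np.cos(A),0]); Z=np.array([0,0,1.])
def rot(tip):  # tool orientation when pot tipped by tip deg towards +Y (0: tool horizontal along Y)
    R0=np.stack([Z,X,Y],1)  # x up, y=X, z=Y
    return Ro.from_rotvec(-np.radians(tip)*X)*Ro.from_matrix(R0)
def plan(p1,R1,n,start=None,curve=None):
    o=get_obs(); p=o['tool_pos'].copy(); R=Ro.from_euler('xyz',o['tcp_rot'])
    if start: p,R=start
    p0=p.copy(); w=(R.inv()*R1).as_rotvec(); R0=R; out=[]
    for k in range(1,n+1):
        s=k/n; pt=p0+(p1-p0)*s; Rt=R0*Ro.from_rotvec(w*s)
        d=np.round(R.inv().apply(pt-p)*100,1); r=np.round((R.inv()*Rt).as_rotvec(),2)
        p=p+R.apply(d/100); R=R*Ro.from_rotvec(r); out+=list(d)+list(r)
        if np.linalg.norm(d)>4.17 or np.linalg.norm(r)>.125: print('TOO FAST',k,np.linalg.norm(d),np.linalg.norm(r))
    for i in range(0,len(out),60): print(', '.join('%g'%(v+0.) for v in out[i:i+60]))
    print('end',p.round(4),'err deg',np.degrees((R.inv()*R1).magnitude()).round(2)); return p,R
def st():
    o=get_obs(); R=Ro.from_euler('xyz',o['tcp_rot']).as_matrix()
    print('t',o['t'],'p',o['tool_pos'].round(4),'q',o['joint_pos'].round(2),'op',round(o['opening'],4),'gf',round(o['grasp_force'],1),'F',o['wrist_force'].round(1),'\nR',R.round(3).tolist())
E
python3 - <<'E'
from h import *
pot=np.array([.534,-.187,0])
plan(pot-.12*Y+.25*Z,rot(0),20)
E
```

```text
2.1, -1, -0.1, 0.04, 0.07, -0.04, 2, -0.9, 0.1, 0.04, 0.07, -0.04, 2.2, -0.8, 0.3, 0.05, 0.07, -0.05, 2.1, -0.7, 0.4, 0.04, 0.07, -0.04, 2.1, -0.6, 0.6, 0.04, 0.07, -0.04, 2.1, -0.4, 0.8, 0.04, 0.07, -0.04, 2, -0.4, 1, 0.05, 0.07, -0.05, 2, -0.2, 1.1, 0.04, 0.07, -0.04, 1.9, -0.1, 1.3, 0.04, 0.07, -0.04, 1.8, 0.1, 1.3, 0.04, 0.07, -0.04
1.7, 0.2, 1.5, 0.05, 0.07, -0.05, 1.6, 0.3, 1.7, 0.04, 0.07, -0.04, 1.5, 0.5, 1.7, 0.04, 0.07, -0.04, 1.3, 0.6, 1.7, 0.04, 0.07, -0.04, 1.1, 0.7, 1.9, 0.05, 0.07, -0.05, 1, 0.8, 1.8, 0.04, 0.07, -0.04, 0.8, 1, 1.9, 0.04, 0.07, -0.04, 0.7, 1.1, 1.9, 0.04, 0.07, -0.04, 0.5, 1.2, 1.9, 0.05, 0.07, -0.05, 0.2, 1.2, 1.9, 0.04, 0.07, -0.04
end [ 0.5081 -0.3039  0.2497] err deg 0.18
```

step_arm(plan=[2.1,-1,-0.1,0.04,0.07,-0.04,2,-0.9,0.1,0.04,0.07,-0.04,2.2,-0.8,0.3,0.05,0.07,-0.05,2.1,-0.7,0.4,0.04,0.07,-0.04,2.1,-0.6,0.6,0.04,0.07,-0.04,2.1,-0.4,0.8,0.04,0.07,-0.04,2,-0.4,1,0.05,0.07,-0.05,2,-0.2,1.1,0.04,0.07,-0.04,1.9,-0.1,1.3,0.04,0.07,-0.04,1.8,0.1,1.3,0.04,0.07,-0.04], grip=8.54)

```text
t: 0.93
tool_pos: [0.3365, -0.4539, 0.241]
tcp_rot: [-2.821, -0.762, 0.582]
wrist_force: [0.3, 1.0, -0.1]
opening: 0.0854
grasp_force: 0.0
```

```bash
python3 -c "
from h import *; st()"
```

```text
t 0.9333 p [ 0.3365 -0.4539  0.241 ] q [ 1.39  0.65 -0.3   1.47 -0.48  1.54  0.39] op 0.0854 gf 0.0 F [ 0.3  1.  -0.1] 
R [[0.604, 0.703, 0.374], [0.398, -0.673, 0.623], [0.69, -0.228, -0.687]]
```

```bash
python3 - <<'E'
from h import *
pot=np.array([.534,-.187,0]); R=rot(25); z=R.as_matrix()[:,2]
plan(pot+.114*Z+(.019-.17)*z+.0*Z,R,10)
E
```

```text
1.1, 0.4, 1.9, 0.03, 0.03, -0.05, 1, 0.6, 1.9, 0.03, 0.02, -0.05, 1, 0.6, 1.9, 0.04, 0.03, -0.05, 0.9, 0.8, 1.9, 0.03, 0.03, -0.05, 0.7, 0.9, 1.9, 0.03, 0.03, -0.05, 0.7, 0.9, 1.9, 0.03, 0.02, -0.05, 0.6, 1.1, 1.9, 0.03, 0.03, -0.05, 0.4, 1.1, 1.9, 0.04, 0.03, -0.05, 0.4, 1.2, 1.8, 0.03, 0.03, -0.05, 0.2, 1.3, 1.9, 0.03, 0.02, -0.05
end [ 0.5045 -0.3203  0.1774] err deg 0.23
```

step_arm(plan=[1.1,0.4,1.9,0.03,0.03,-0.05,1,0.6,1.9,0.03,0.02,-0.05,1,0.6,1.9,0.04,0.03,-0.05,0.9,0.8,1.9,0.03,0.03,-0.05,0.7,0.9,1.9,0.03,0.03,-0.05,0.7,0.9,1.9,0.03,0.02,-0.05,0.6,1.1,1.9,0.03,0.03,-0.05,0.4,1.1,1.9,0.04,0.03,-0.05,0.4,1.2,1.8,0.03,0.03,-0.05,0.2,1.3,1.9,0.03,0.02,-0.05])

```text
t: 1.77
tool_pos: [0.5044, -0.3209, 0.1753]
tcp_rot: [3.141, -1.129, 1.358]
wrist_force: [-0.0, -0.4, 0.1]
opening: 0.0856
grasp_force: 0.0
```

```bash
python3 -c "
from h import *; st()
grab('wrist','w1')"
```

```text
t 1.7667 p [ 0.5044 -0.3209  0.1753] q [ 1.19  0.96 -0.51  1.34 -0.5   1.59  0.69] op 0.0856 gf 0.0 F [-0.  -0.4  0.1] 
R [[0.09, 0.977, 0.192], [0.417, -0.212, 0.884], [0.904, 0.0, -0.427]]
```

View pics/w1.png

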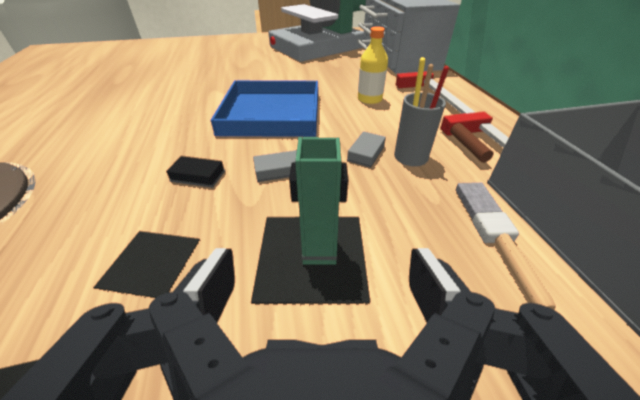

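The wrist view shows the pot centred between the open fingers, with its rim at (318,148) and the pads symmetric at (295,182) and (343,182). The tray and blocks lie beyond it. I'll refine the pot's pose from this view.

```bash
python3 - <<'E'
from h import *
p,W=world('w1'); hsv=cv2.cvtColor(p,cv2.COLOR_RGB2HSV); H,S,V=[hsv[...,i].astype(int) for i in range(3)]
v,u=np.mgrid[:400,:640]
g=(H>65)&(H<98)&(S>60)&(abs(u-320)<60)&(v>120)&(v<275)
f=g&(u>306)&(u<333)&(v>170)&(v<255); q=W[f]; q=q[~np.isnan(q[:,0])]
c=q.mean(0); U,s,Vt=np.linalg.svd(q-c,full_matrices=False); print('front face c',c.round(4),'n',Vt[2].round(3),'centre xy from face along Y', (c+.02*Y).round(4))
n=W[(p.max(2)<60)&(v>160)&(v<203)&(abs(u-320)<32)]; n=n[(n[:,2]>.05)&(abs(n[:,0]-.53)<.06)&(abs(n[:,1]+.19)<.05)]
print('pads',len(n),n.min(0).round(3),n.max(0).round(3),'along X',np.percentile((n-[.534,-.187,0])@X,[1,99]).round(4),'z',np.percentile(n[:,2],[3,97]).round(3))
q=W[g]; q=q[q[:,2]>.03]; e=(q-[.534,-.187,0])
print('X ext',np.percentile(e@X,[2,98]).round(4),'Y ext',np.percentile(e@Y,[2,98]).round(4),'z',np.percentile(q[:,2],[1,99]).round(3))
for t in('top','scene'):
    p,W=world(t); q=W[(W[...,2]>.13)&(W[...,2]<.165)&(abs(W[...,0]-.534)<.05)&(abs(W[...,1]+.187)<.05)]; e=q-[.534,-.187,0]
    print(t,len(q),np.percentile(e@X,[1,99]).round(4),np.percentile(e@Y,[1,99]).round(4))
R=rot(15); z=R.as_matrix()[:,2]; pot=np.array([.534,-.187,0])
plan(pot+.114*Z+(.019-.11)*z,R,5)
E
```

```text
front face c [ 0.5264 -0.2078  0.0876] n [-0.212 -0.977 -0.002] centre xy from face along Y [ 0.5306 -0.1882  0.0876]
pads 447 [ 0.501 -0.212  0.102] [ 0.557 -0.172  0.148] along X [-0.0311  0.0222] z [0.103 0.13 ]
X ext [-0.023  0.015] Y ext [-0.0229  0.0147] z [0.032 0.154]
top 128 [-0.0272  0.0247] [-0.0209  0.0189]
scene 290 [-0.022   0.0183] [-0.0223  0.0176]
-0.3, 0, 1.1, 0, 0.03, 0, -0.3, -0.1, 1.1, 0, 0.04, 0, -0.4, 0, 1.1, 0, 0.03, 0, -0.4, 0, 1, -0.01, 0.04, 0, -0.5, 0, 1.1, 0, 0.03, 0.01
end [ 0.5158 -0.2728  0.1371] err deg 0.34
```

```bash
python3 - <<'E'
from h import *
R=rot(15); z=R.as_matrix()[:,2]; pot=np.array([.5305,-.1882,0])
s=plan(pot+.115*Z+(.019-.10)*z,R,6); s=plan(pot+.115*Z+.019*z,R,4,start=s)
E
```

```text
-0.2, -0.1, 1, 0, 0.03, 0, -0.3, 0, 1.1, 0, 0.03, 0, -0.2, -0.1, 1, 0, 0.03, 0, -0.4, -0.1, 1, -0.01, 0.03, 0, -0.3, -0.1, 1, 0, 0.02, 0, -0.4, -0.1, 1, 0, 0.03, 0.01
end [ 0.5134 -0.265   0.1358] err deg 0.34
0, 0, 2.5, 0, 0, 0, 0, 0, 2.5, 0, 0, 0, 0.1, 0, 2.5, 0, 0, 0, 0, 0, 2.5, 0, 0, 0
end [ 0.5342 -0.1705  0.1105] err deg 0.34
```

step_arm(plan=[-0.2,-0.1,1,0,0.03,0,-0.3,0,1.1,0,0.03,0,-0.2,-0.1,1,0,0.03,0,-0.4,-0.1,1,-0.01,0.03,0,-0.3,-0.1,1,0,0.02,0,-0.4,-0.1,1,0,0.03,0.01,0,0,0,0,0,0])

```text
t: 2.4
tool_pos: [0.509, -0.2689, 0.1354]
tcp_rot: [-3.101, -1.303, 1.304]
wrist_force: [-1.0, -0.4, -0.7]
opening: 0.0853
grasp_force: 0.0
```

```bash
python3 - <<'E'
from h import *
st(); R=rot(15); z=R.as_matrix()[:,2]; pot=np.array([.5305,-.1882,0])
plan(pot+.115*Z+.019*z,R,6)
E
```

```text
t 2.4 p [ 0.509  -0.2689  0.1354] q [ 1.2   1.07 -0.55  1.42 -0.57  1.54  0.75] op 0.0853 gf 0.0 F [-1.  -0.4 -0.7] 
R [[0.07, 0.974, 0.214], [0.256, -0.225, 0.94], [0.964, -0.011, -0.265]]
0, 0, 1.7, 0, 0, 0, 0.1, 0.1, 1.8, 0, 0, 0, 0, 0, 1.7, 0, 0, -0.01, 0.1, 0.1, 1.8, 0.01, 0, 0, 0, 0.1, 1.7, 0, 0.01, 0, 0, 0, 1.8, 0, 0, 0
end [ 0.5342 -0.1702  0.1097] err deg 0.31
```

step_arm(plan=[0,0.1,1.7,0,0,0,0.1,0.1,1.8,0,0,0,0,0,1.7,0,0,-0.01,0.1,0.1,1.8,0.01,0,0,0,0.1,1.7,0,0.01,0,0,0,1.8,0,0,0,0,0,0,0,0,0,0,0,0,0,0,0])

```text
t: 3.07
tool_pos: [0.5367, -0.1715, 0.1118]
tcp_rot: [3.14, -1.308, 1.359]
wrist_force: [0.4, -0.2, -1.0]
opening: 0.0855
grasp_force: 0.0
```

```bash
python3 - <<'E'
from h import *
st(); grab('wrist','w2')
E
```

```text
t 3.0667 p [ 0.5367 -0.1715  0.1118] q [ 1.13  1.07 -0.59  1.57 -0.62  1.36  0.79] op 0.0855 gf 0.0 F [ 0.4 -0.2 -1. ] 
R [[0.054, 0.977, 0.205], [0.254, -0.212, 0.944], [0.966, 0.001, -0.26]]
```

View pics/w2.png

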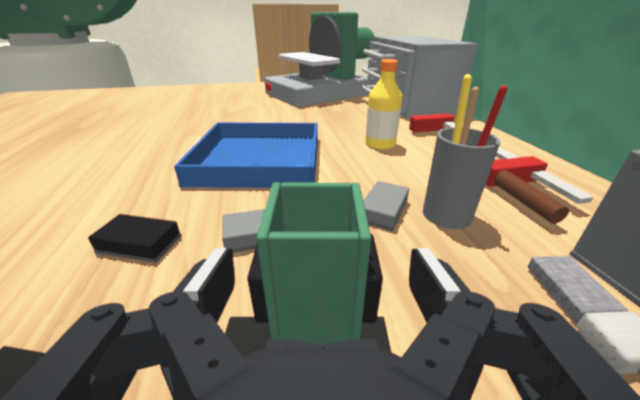

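The pot's rim spans u 268–362 at v≈210 and is about 3 mm left of the middle between the fingers. I'll nudge it across and close.

step_arm(plan=[0,-0.3,0,0,0,0,0,0,0,0,0,0])

```text
t: 3.28
tool_pos: [0.5333, -0.1732, 0.1114]
tcp_rot: [3.138, -1.306, 1.358]
wrist_force: [-0.6, -0.5, -0.4]
opening: 0.0858
grasp_force: 0.0
```

step_arm(plan=[0,0,0,0,0,0,0,0,0,0,0,0,0,0,0,0,0,0,0,0,0,0,0,0,0,0,0,0,0,0,0,0,0,0,0,0,0,0,0,0,0,0,0,0,0,0,0,0], grip=4.5, grip_force=100)

```text
t: 3.95
tool_pos: [0.5338, -0.1721, 0.1117]
tcp_rot: [3.137, -1.308, 1.36]
wrist_force: [-0.2, -2.7, 2.7]
opening: 0.0545
grasp_force: 105.0
```

```bash
python3 - <<'E'
from h import *
st()
E
```

```text
t 3.95 p [ 0.5338 -0.1721  0.1117] q [ 1.14  1.06 -0.59  1.58 -0.62  1.36  0.8 ] op 0.0545 gf 105.0 F [-0.2 -2.7  2.7] 
R [[0.055, 0.977, 0.207], [0.254, -0.214, 0.943], [0.966, 0.001, -0.26]]
```

Gripped: opening 54.5 mm, 105 N. Lift, then carry it to the tray while tipping to about 85°.

```bash
cat >> h.py <<'E'
TR=np.array([.507,.207,0])
def tcp(T,rim):
    a=np.sin(np.radians(T))*Y+np.cos(np.radians(T))*Z; R=rot(15+T)
    return rim-.0375*a+.019*R.as_matrix()[:,2],R
E
python3 - <<'E'
from h import *
o=get_obs(); R=Ro.from_euler('xyz',o['tcp_rot'])
s=plan(o['tool_pos']+[0,0,.12],R,5)
s=plan(*tcp(85,TR-.04*Y+.16*Z),20,start=s)
E
```

```text
2.3, 0, -0.6, 0, 0, 0, 2.3, 0, -0.6, 0, 0, 0, 2.4, 0, -0.7, 0, 0, 0, 2.3, 0, -0.6, 0, 0, 0, 2.3, 0, -0.6, 0, 0, 0
end [ 0.5337 -0.1718  0.2318] err deg 0.0
-0.1, -0.5, 1.5, 0, -0.07, 0, 0, -0.6, 1.5, 0, -0.08, 0, 0.2, -0.5, 1.5, 0, -0.07, 0, 0.2, -0.5, 1.4, 0, -0.08, 0, 0.4, -0.6, 1.5, 0, -0.07, 0, 0.4, -0.5, 1.4, 0, -0.07, 0, 0.6, -0.6, 1.4, 0, -0.08, 0, 0.7, -0.5, 1.3, 0, -0.07, 0, 0.7, -0.5, 1.3, 0, -0.08, 0, 0.9, -0.6, 1.2, 0, -0.07, 0
0.9, -0.5, 1.2, 0, -0.08, 0, 1.1, -0.5, 1.1, 0, -0.07, 0, 1.1, -0.6, 1, 0, -0.07, 0, 1.2, -0.5, 0.9, 0, -0.08, 0, 1.2, -0.5, 0.8, 0, -0.07, 0, 1.3, -0.6, 0.8, 0, -0.08, 0, 1.4, -0.5, 0.6, 0, -0.07, 0, 1.3, -0.5, 0.5, 0, -0.07, 0, 1.5, -0.6, 0.5, 0, -0.08, 0, 1.4, -0.5, 0.3, 0, -0.07, 0
end [0.49   0.1278 0.1379] err deg 0.15
```

step_arm(plan=[2.3,0,-0.6,0,0,0,2.3,0,-0.6,0,0,0,2.4,0,-0.7,0,0,0,2.3,0,-0.6,0,0,0,2.3,0,-0.6,0,0,0])

```text
t: 4.37
tool_pos: [0.5331, -0.1714, 0.2314]
tcp_rot: [-3.14, -1.306, 1.354]
wrist_force: [0.3, 0.0, -2.6]
opening: 0.0546
grasp_force: 105.3
```

step_arm(plan=[-0.1,-0.5,1.5,0,-0.07,0,0,-0.6,1.5,0,-0.08,0,0.2,-0.5,1.5,0,-0.07,0,0.2,-0.5,1.4,0,-0.08,0,0.4,-0.6,1.5,0,-0.07,0,0.4,-0.5,1.4,0,-0.07,0,0.6,-0.6,1.4,0,-0.08,0,0.7,-0.5,1.3,0,-0.07,0,0.7,-0.5,1.3,0,-0.08,0,0.9,-0.6,1.2,0,-0.07,0])

```text
t: 5.2
tool_pos: [0.5105, -0.0211, 0.1844]
tcp_rot: [3.14, -0.563, 1.357]
wrist_force: [0.5, -1.3, -3.4]
opening: 0.0545
grasp_force: 105.6
```

```bash
python3 - <<'E'
from h import *
st()
s=plan(*tcp(85,TR-.04*Y+.16*Z),10)
E
```

```text
t 5.2 p [ 0.5105 -0.0211  0.1844] q [ 0.78  0.4  -0.58  1.95 -0.44  0.92  0.3 ] op 0.0545 gf 105.6 F [ 0.5 -1.3 -3.4] 
R [[0.18, 0.977, 0.115], [0.826, -0.213, 0.521], [0.534, 0.001, -0.846]]
0.9, -0.5, 1.1, 0, -0.07, 0, 1.1, -0.5, 1.1, 0, -0.08, 0, 1.1, -0.6, 1, 0, -0.07, 0, 1.2, -0.5, 0.9, 0, -0.08, 0, 1.2, -0.5, 0.8, 0, -0.07, 0, 1.3, -0.5, 0.8, 0, -0.07, 0, 1.4, -0.5, 0.6, 0, -0.08, 0, 1.4, -0.6, 0.5, 0, -0.07, 0, 1.4, -0.5, 0.5, 0, -0.07, 0, 1.4, -0.5, 0.3, 0, -0.08, 0
end [0.4899 0.1278 0.1379] err deg 0.15
```

step_arm(plan=[0.9,-0.5,1.1,0,-0.07,0,1.1,-0.5,1.1,0,-0.08,0,1.1,-0.6,1,0,-0.07,0,1.2,-0.5,0.9,0,-0.08,0,1.2,-0.5,0.8,0,-0.07,0,1.3,-0.5,0.8,0,-0.07,0,1.4,-0.5,0.6,0,-0.08,0,1.4,-0.6,0.5,0,-0.07,0,1.4,-0.5,0.5,0,-0.07,0,1.4,-0.5,0.3,0,-0.08,0])

```text
t: 6.03
tool_pos: [0.4899, 0.1279, 0.1387]
tcp_rot: [3.14, 0.177, 1.356]
wrist_force: [-0.7, -0.1, -4.7]
opening: 0.0545
grasp_force: 105.8
```

```bash
python3 - <<'E'
from h import *
st()
s=plan(*tcp(98,TR-.04*Y+.055*Z),10)
grab('scene','s2')
p=cv2.imread('pics/s2.png')[100:350,300:600]; cv2.imwrite('pics/s2c.png',cv2.resize(p,(720,600)))
E
```

```text
t 6.0333 p [0.4899 0.1279 0.1387] q [-0.14  0.4  -0.39  1.9   0.33  1.01 -0.92] op 0.0545 gf 105.8 F [-0.7 -0.1 -4.7] 
R [[0.21, 0.977, -0.036], [0.962, -0.213, -0.172], [-0.176, 0.002, -0.984]]
0.1, 0, 1, 0, -0.02, 0, 0.2, 0, 0.9, 0, -0.02, 0, 0.2, 0, 0.9, 0, -0.03, 0, 0.2, 0, 1, 0, -0.02, 0, 0.2, 0, 0.9, 0, -0.02, 0, 0.2, 0, 1, 0, -0.02, 0, 0.3, 0, 0.9, 0, -0.03, 0, 0.2, 0, 0.9, 0, -0.02, 0, 0.3, 0, 0.9, 0, -0.02, 0, 0.4, 0, 0.9, 0, -0.02, 0
end [0.4893 0.1246 0.0427] err deg 0.29
```

View pics/s2c.png

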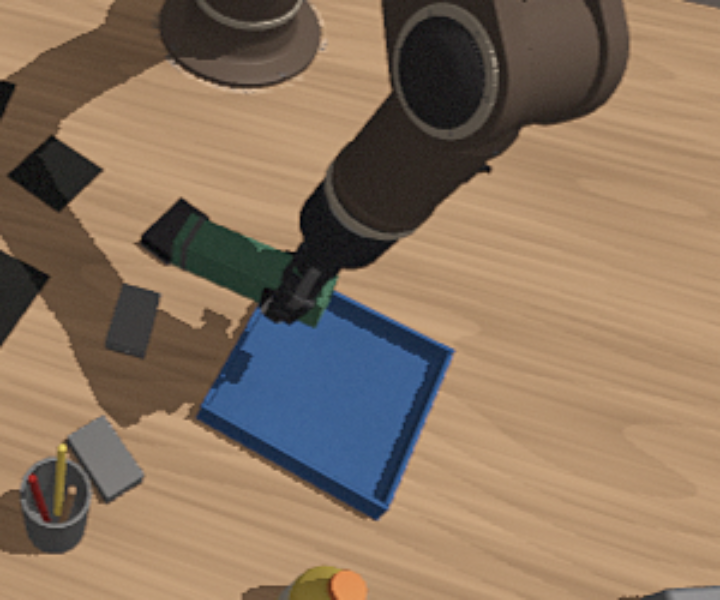

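The pot is held level over the tray, mouth towards the tray's middle, and is clear of everything. I'll move the mouth a little further in (-15 mm from the tray's centre) and lower it.

```bash
python3 - <<'E'
from h import *
s=plan(*tcp(98,TR-.015*Y+.058*Z),10)
s=plan(*tcp(115,TR-.015*Y+.05*Z),20,start=s)
E
```

```text
0.3, 0, 0.9, 0, -0.02, 0, 0.3, 0.1, 0.9, 0, -0.02, 0, 0.4, 0, 0.8, 0, -0.03, 0, 0.3, 0, 0.9, 0, -0.02, 0, 0.4, 0, 0.8, 0, -0.02, 0, 0.4, 0.1, 0.9, 0, -0.02, 0.01, 0.4, 0, 0.8, 0, -0.03, 0, 0.4, 0, 0.8, 0, -0.02, 0, 0.5, 0.1, 0.8, 0, -0.02, 0, 0.5, 0, 0.8, 0, -0.02, 0
end [0.4946 0.1492 0.0459] err deg 0.27
0, 0, 0, 0, -0.02, 0, 0, 0, 0, 0, -0.01, 0, -0.1, 0, -0.1, 0, -0.02, 0, 0, 0, 0, 0, -0.01, 0, 0, 0, 0, 0, -0.02, 0, 0, 0, 0, 0, -0.01, 0, 0, 0, 0, 0, -0.02, 0, -0.1, 0, -0.1, 0, -0.01, 0, 0, 0, 0, 0, -0.02, 0, 0, 0, 0, 0, -0.01, 0
0, 0, 0, 0, -0.02, 0, -0.1, 0, 0, 0, -0.01, 0, 0, 0, 0, 0, -0.02, 0, 0, 0, -0.1, 0, -0.01, 0, 0, 0, 0, 0, -0.02, 0, -0.1, 0, 0, 0, -0.01, 0, 0, 0, 0, 0, -0.02, 0, 0, 0, 0, 0, -0.01, 0, 0, 0, 0, 0, -0.02, 0, -0.1, 0, -0.1, 0, -0.01, 0
end [0.4941 0.1471 0.0519] err deg 0.15
```

step_arm(plan=[0.3,0,0.9,0,-0.02,0,0.3,0.1,0.9,0,-0.02,0,0.4,0,0.8,0,-0.03,0,0.3,0,0.9,0,-0.02,0,0.4,0,0.8,0,-0.02,0,0.4,0.1,0.9,0,-0.02,0.01,0.4,0,0.8,0,-0.03,0,0.4,0,0.8,0,-0.02,0,0.5,0.1,0.8,0,-0.02,0,0.5,0,0.8,0,-0.02,0])

```text
t: 6.92
tool_pos: [0.4971, 0.1414, 0.0465]
tcp_rot: [3.138, 0.394, 1.344]
wrist_force: [0.5, -0.2, -3.4]
opening: 0.0546
grasp_force: 106.1
```

step_arm(plan=[0,0,0,0,-0.02,0,0,0,0,0,-0.01,0,-0.1,0,-0.1,0,-0.02,0,0,0,0,0,-0.01,0,0,0,0,0,-0.02,0,0,0,0,0,-0.01,0,0,0,0,0,-0.02,0,-0.1,0,-0.1,0,-0.01,0,0,0,0,0,-0.02,0,0,0,0,0,-0.01,0])

```text
t: 7.75
tool_pos: [0.4967, 0.1408, 0.0501]
tcp_rot: [3.137, 0.544, 1.344]
wrist_force: [-0.1, 0.3, -2.9]
opening: 0.0544
grasp_force: 106.0
```

```bash
python3 - <<'E'
from h import *
st()
p=grab('scene','s3')
p=cv2.imread('pics/s3.png')[150:330,350:550]; cv2.imwrite('pics/s3c.png',cv2.resize(p,(660,594)))
s=plan(*tcp(115,TR-.015*Y+.05*Z),10)
s=plan(*tcp(122,TR-.015*Y+.05*Z),10,start=s)
E
```

```text
t 7.75 p [0.4967 0.1408 0.0501] q [-0.43  0.69 -0.26  1.76  0.54  1.21 -1.22] op 0.0544 gf 106.0 F [-0.1  0.3 -2.9] 
R [[0.192, 0.975, -0.112], [0.834, -0.223, -0.505], [-0.517, 0.004, -0.856]]
0, 0, 0, 0, -0.02, 0, 0.1, -0.1, -0.1, 0, -0.01, 0, 0, 0, 0, 0, -0.02, 0, 0, -0.1, -0.1, 0, -0.01, 0, 0.1, 0, 0, 0, -0.02, 0, 0, 0, -0.1, 0, -0.01, -0.01, 0.1, -0.1, 0, 0, -0.02, 0, 0, 0, 0, 0, -0.01, 0, 0, -0.1, -0.1, 0, -0.02, 0, 0.1, 0, 0, 0, -0.01, 0
end [0.4939 0.1474 0.0508] err deg 0.29
0, 0, 0, 0, -0.01, 0, -0.1, 0, -0.1, 0, -0.02, 0, 0, 0, 0, 0, -0.01, 0, -0.1, 0, -0.1, 0, -0.01, 0, 0, 0, 0, 0, -0.01, 0, 0, 0, -0.1, 0, -0.02, 0, -0.1, 0, 0, 0, -0.01, 0, 0, 0, -0.1, 0, -0.01, 0, -0.1, 0, 0, 0, -0.01, 0, 0, 0, -0.1, 0, -0.02, 0
end [0.494  0.1479 0.0572] err deg 0.26
```

View pics/s3c.png

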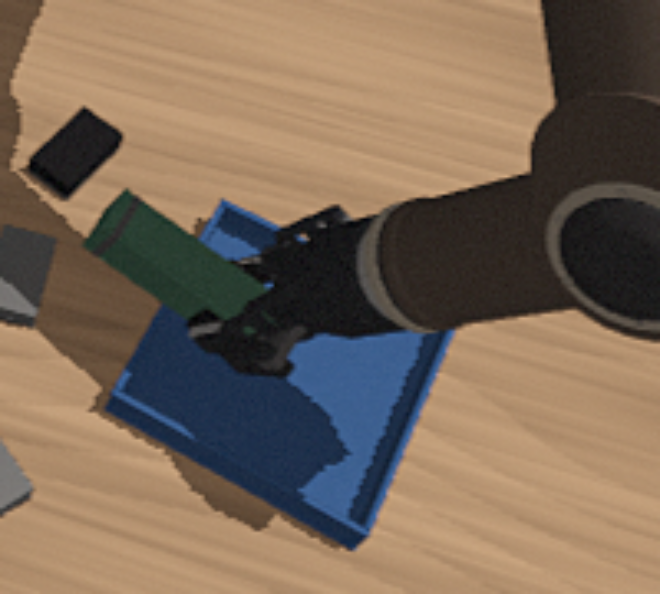

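The pot is about 16° below level and its mouth sits inside the tray, hidden behind the hand at roughly (270,300). Nothing is touching, so I'll keep tipping slowly.

step_arm(plan=[0,0,0,0,-0.02,0,0.1,-0.1,-0.1,0,-0.01,0,0,0,0,0,-0.02,0,0,-0.1,-0.1,0,-0.01,0,0.1,0,0,0,-0.02,0,0,0,-0.1,0,-0.01,-0.01,0.1,-0.1,0,0,-0.02,0,0,0,0,0,-0.01,0,0,-0.1,-0.1,0,-0.02,0,0.1,0,0,0,-0.01,0])

```text
t: 8.63
tool_pos: [0.4939, 0.1471, 0.0511]
tcp_rot: [-3.139, 0.694, 1.356]
wrist_force: [-0.4, 0.5, -3.3]
opening: 0.0546
grasp_force: 106.0
```

step_arm(plan=[0,0,0,0,0,0,0,0,0,0,0,0,0,0,0,0,0,0,0,0,0,0,0,0,0,0,0,0,0,0,0,0,0,0,0,0])

```text
t: 9.13
tool_pos: [0.4942, 0.1466, 0.0512]
tcp_rot: [-3.139, 0.692, 1.355]
wrist_force: [-0.7, -0.0, -3.2]
opening: 0.0543
grasp_force: 106.0
```

```bash
python3 - <<'E'
from h import *
st()
s=plan(*tcp(122,TR-.015*Y+.05*Z),10)
p,d=grab('wrist','w3')
E
```

```text
t 9.1333 p [0.4942 0.1466 0.0512] q [-0.51  0.77 -0.23  1.69  0.56  1.35 -1.25] op 0.0543 gf 106.0 F [-0.7 -0.  -3.2] 
R [[0.165, 0.977, -0.139], [0.752, -0.215, -0.623], [-0.638, -0.002, -0.77]]
0, 0, -0.1, 0, -0.01, 0, -0.1, 0, 0, 0, -0.02, 0, 0, 0, -0.1, 0, -0.01, 0, 0, 0, 0, 0, -0.01, 0, 0, 0, 0, 0, -0.01, 0, -0.1, 0, -0.1, 0, -0.02, 0, 0, 0, 0, 0, -0.01, 0, 0, 0, -0.1, 0, -0.01, 0, -0.1, 0, 0, 0, -0.02, 0, 0, 0, -0.1, 0, -0.01, 0
end [0.4944 0.1478 0.0569] err deg 0.21
```

View pics/w3.png

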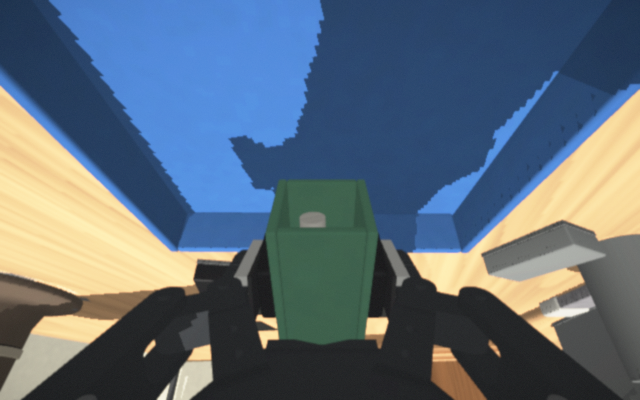

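The wrist view shows the mouth in the tray and the bit's shank end at (312,218), still inside the pot. I'll tip a little more.

step_arm(plan=[0,0,-0.1,0,-0.01,0,-0.1,0,0,0,-0.02,0,0,0,-0.1,0,-0.01,0,0,0,0,0,-0.01,0,0,0,0,0,-0.01,0,-0.1,0,-0.1,0,-0.02,0,0,0,0,0,-0.01,0,0,0,-0.1,0,-0.01,0,-0.1,0,0,0,-0.02,0,0,0,-0.1,0,-0.01,0])

```text
t: 10.02
tool_pos: [0.4942, 0.148, 0.0567]
tcp_rot: [-3.138, 0.824, 1.357]
wrist_force: [0.1, -1.1, -2.3]
opening: 0.0546
grasp_force: 106.0
```

step_arm(plan=[0,0,0,0,0,0,0,0,0,0,0,0,0,0,0,0,0,0,0,0,0,0,0,0,0,0,0,0,0,0,0,0,0,0,0,0])

```text
t: 10.52
tool_pos: [0.4944, 0.1479, 0.0569]
tcp_rot: [-3.139, 0.822, 1.356]
wrist_force: [-0.5, -0.2, -3.5]
opening: 0.055
grasp_force: 106.0
```

```bash
python3 - <<'E'
from h import *
st()
s=plan(*tcp(122,TR-.015*Y+.05*Z),10)
p,d=grab('wrist','w4')
E
```

```text
t 10.5167 p [0.4944 0.1479 0.0569] q [-0.57  0.83 -0.2   1.62  0.57  1.48 -1.26] op 0.055 gf 106.0 F [-0.5 -0.2 -3.5] 
R [[0.145, 0.977, -0.159], [0.665, -0.215, -0.715], [-0.733, -0.002, -0.681]]
0, 0, 0, 0, 0, 0, 0, 0, 0, 0, 0, 0, 0, 0, 0, 0, 0, 0, 0, 0, 0, 0, 0, 0, 0, 0, 0, 0, 0, 0, 0, 0, 0, 0, 0, 0, 0, 0, 0, 0, 0, 0, 0, 0, 0, 0, 0, 0, 0, 0, 0, 0, 0, 0, 0, 0, 0, 0, 0, 0
end [0.4944 0.1479 0.0569] err deg 0.2
```

View pics/w4.png

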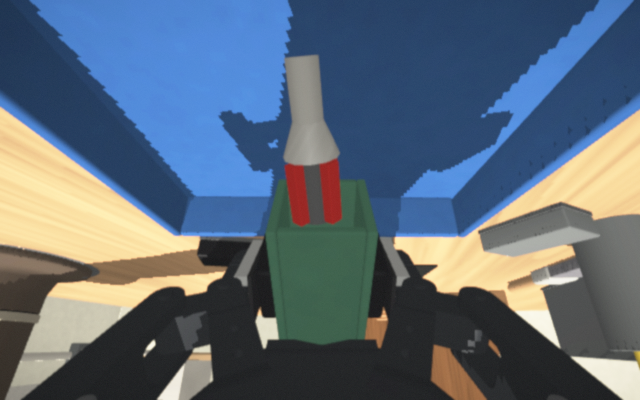

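The bit is out shank first, its tip at (302,58), with the red cutter still in the mouth at (315,190). I'll wait and follow it numerically.

step_arm(plan=[0,0,0,0,0,0,0,0,0,0,0,0,0,0,0,0,0,0,0,0,0,0,0,0,0,0,0,0,0,0,0,0,0,0,0,0,0,0,0,0,0,0])

```text
t: 11.15
tool_pos: [0.4943, 0.148, 0.0568]
tcp_rot: [-3.138, 0.823, 1.356]
wrist_force: [0.1, -0.7, -2.9]
opening: 0.0546
grasp_force: 106.0
```

```bash
cat >> h.py <<'E'
def bit(tag):
    p,W=world(tag); q=p.astype(int); v,u=np.mgrid[:400,:640]
    r=(q[...,0]>130)&(q[...,1]<70)&(q[...,2]<70)
    g=(np.ptp(q,axis=2)<25)&(q[...,0]>110)
    B=(abs((W-TR)@X)<.094)&(abs((W-TR)@Y)<.094)&(W[...,2]<.12)
    if 'w' in tag: B&=(v<235)&(abs(u-320)<150)
    for n,m in(('red',r&B),('grey',g&B)):
        if m.sum()>3: e=W[m]-TR; print(tag,n,m.sum(),'px',u[m].mean().round(),v[m].mean().round(),'X',np.percentile(e@X,[2,98]).round(3),'Y',np.percentile(e@Y,[2,98]).round(3),'z',np.percentile(e[:,2],[2,50,98]).round(3))
        else: print(tag,n,m.sum())
E
python3 - <<'E'
from h import *
bit('w4'); grab('wrist','w5'); bit('w5'); st()
E
```

```text
w4 red 2063 px 314.0 192.0 X [-0.013  0.007] Y [-0.021 -0.   ] z [0.038 0.046 0.055]
w4 grey 3982 px 307.0 114.0 X [-0.013  0.004] Y [-0.001  0.026] z [0.014 0.026 0.039]
w5 red 2055 px 314.0 192.0 X [-0.013  0.007] Y [-0.021 -0.   ] z [0.038 0.046 0.054]
w5 grey 3975 px 307.0 115.0 X [-0.013  0.004] Y [-0.001  0.026] z [0.014 0.026 0.039]
t 11.2 p [0.4943 0.148  0.0567] q [-0.57  0.84 -0.2   1.62  0.57  1.48 -1.26] op 0.0545 gf 106.0 F [ 0.6  0.3 -3.2] 
R [[0.145, 0.977, -0.159], [0.665, -0.215, -0.715], [-0.733, -0.002, -0.68]]
```

The bit rests with its shank tip on the tray floor and its cutter still on the rim. I'll draw the pot back along its own axis so the cutter slips off with only a small drop.

```bash
python3 - <<'E'
from h import *
T=np.radians(122); a=np.sin(T)*Y+np.cos(T)*Z
s=plan(*tcp(122,TR-.015*Y+.05*Z-.045*a),10)
E
```

```text
-0.4, 0, 0.1, 0, 0, 0, -0.5, 0, 0.1, 0, 0, 0, -0.4, 0, 0.2, 0, 0, 0, -0.5, 0, 0.1, 0, 0, 0, -0.4, 0, 0.1, 0, 0, 0, -0.4, 0, 0.1, 0, 0, 0, -0.5, 0, 0.1, 0, 0, 0, -0.4, 0, 0.2, 0, 0, 0, -0.4, 0, 0.1, 0, 0, 0, -0.5, 0, 0.1, 0, 0, 0
end [0.486  0.1101 0.0808] err deg 0.21
```

step_arm(plan=[-0.4,0,0.1,0,0,0,-0.5,0,0.1,0,0,0,-0.4,0,0.2,0,0,0,-0.5,0,0.1,0,0,0,-0.4,0,0.1,0,0,0,-0.4,0,0.1,0,0,0,-0.5,0,0.1,0,0,0,-0.4,0,0.2,0,0,0,-0.4,0,0.1,0,0,0,-0.5,0,0.1,0,0,0])

```text
t: 12.03
tool_pos: [0.4859, 0.1098, 0.081]
tcp_rot: [-3.138, 0.822, 1.357]
wrist_force: [0.6, -0.2, -2.1]
opening: 0.0546
grasp_force: 106.0
```

step_arm(plan=[0,0,0,0,0,0,0,0,0,0,0,0,0,0,0,0,0,0,0,0,0,0,0,0,0,0,0,0,0,0])

```text
t: 12.45
tool_pos: [0.486, 0.1104, 0.0807]
tcp_rot: [-3.138, 0.822, 1.357]
wrist_force: [-0.8, -0.3, -2.5]
opening: 0.0548
grasp_force: 106.0
```

```bash
python3 - <<'E'
from h import *
grab('wrist','w6'); bit('w6'); st()
E
```

```text
w6 red 914 px 320.0 65.0 X [-0.012  0.007] Y [-0.04  -0.016] z [0.022 0.024 0.027]
w6 grey 2327 px 313.0 22.0 X [-0.013  0.006] Y [-0.016 -0.003] z [0.018 0.024 0.028]
t 12.5 p [0.486  0.1104 0.0807] q [-0.53  0.77 -0.19  1.7   0.59  1.46 -1.24] op 0.0545 gf 106.0 F [ 0.1 -0.1 -2.5] 
R [[0.144, 0.977, -0.159], [0.665, -0.215, -0.715], [-0.733, -0.002, -0.68]]
```

The bit lies flat in the tray (top at z≈0.024, about 15 mm from the centre). Now lift and carry the pot back upright above the mat.

```bash
cat >> h.py <<'E'
MAT=np.array([.5205,-.191,0])
E
python3 - <<'E'
from h import *
p,W=world('w1'); q=W[(p.max(2)<70)&(W[...,2]<.012)&(np.hypot(W[...,0]-.52,W[...,1]+.19)<.12)]
e=q-MAT; print('mat ext X',np.percentile(e@X,[.5,99.5]).round(3),'Y',np.percentile(e@Y,[.5,99.5]).round(3))
s=plan(*tcp(100,TR-.07*Y+.19*Z),8)
s=plan(*tcp(0,MAT+.254*Z),22,start=s)
E
```

```text
mat ext X [-0.063  0.061] Y [-0.064  0.06 ]
-1, 0, -0.7, 0, 0.05, 0, -1, 0, -0.7, 0, 0.05, 0, -1, 0, -0.8, 0, 0.04, 0, -0.9, 0, -0.9, 0, 0.05, 0, -0.9, 0, -0.8, 0, 0.05, 0, -0.9, 0, -1, 0, 0.05, 0, -0.8, 0, -0.9, 0, 0.05, 0, -0.7, 0, -1, 0, 0.05, 0
end [0.4828 0.0948 0.179 ] err deg 0.28
-1.1, 0.4, 0.3, 0, 0.08, 0, -1.1, 0.5, 0.3, 0, 0.08, 0, -1.2, 0.4, 0.2, 0, 0.08, 0, -1.1, 0.5, 0, 0, 0.08, 0, -1.2, 0.4, 0, 0, 0.08, 0, -1.2, 0.5, -0.1, 0, 0.07, 0, -1.1, 0.4, -0.2, 0, 0.08, 0, -1.1, 0.5, -0.3, 0, 0.08, 0, -1.1, 0.4, -0.3, 0, 0.08, 0, -1.1, 0.5, -0.5, 0, 0.08, 0
-1, 0.4, -0.5, 0, 0.08, 0, -1, 0.4, -0.7, 0, 0.08, 0, -0.9, 0.5, -0.7, 0, 0.08, 0, -0.9, 0.4, -0.7, 0, 0.08, 0, -0.8, 0.5, -0.9, 0, 0.08, 0, -0.7, 0.4, -0.9, 0, 0.08, 0, -0.7, 0.5, -0.9, 0, 0.08, 0, -0.6, 0.4, -1, 0, 0.07, 0, -0.5, 0.5, -1, 0, 0.08, 0, -0.4, 0.4, -1.1, 0, 0.08, 0
-0.3, 0.5, -1.1, 0, 0.08, 0, -0.3, 0.4, -1.2, 0, 0.08, 0
end [ 0.5242 -0.1736  0.2113] err deg 0.18
```

step_arm(plan=[-1,0,-0.7,0,0.05,0,-1,0,-0.7,0,0.05,0,-1,0,-0.8,0,0.04,0,-0.9,0,-0.9,0,0.05,0,-0.9,0,-0.8,0,0.05,0,-0.9,0,-1,0,0.05,0,-0.8,0,-0.9,0,0.05,0,-0.7,0,-1,0,0.05,0])

```text
t: 13.17
tool_pos: [0.4826, 0.0943, 0.1799]
tcp_rot: [-3.139, 0.431, 1.355]
wrist_force: [-0.6, 0.6, -3.3]
opening: 0.0544
grasp_force: 106.1
```

step_arm(plan=[-1.1,0.4,0.3,0,0.08,0,-1.1,0.5,0.3,0,0.08,0,-1.2,0.4,0.2,0,0.08,0,-1.1,0.5,0,0,0.08,0,-1.2,0.4,0,0,0.08,0,-1.2,0.5,-0.1,0,0.07,0,-1.1,0.4,-0.2,0,0.08,0,-1.1,0.5,-0.3,0,0.08,0,-1.1,0.4,-0.3,0,0.08,0,-1.1,0.5,-0.5,0,0.08,0])

```text
t: 14.0
tool_pos: [0.5017, -0.0281, 0.1944]
tcp_rot: [-3.14, -0.361, 1.354]
wrist_force: [-0.1, 1.1, -3.7]
opening: 0.0546
grasp_force: 106.1
```

```bash
python3 - <<'E'
from h import *
st()
for n,t in (('top','t7'),('scene','s7')): grab(n,t); bit(t)
s=plan(*tcp(0,MAT+.254*Z),14)
E
```

```text
t 14.0 p [ 0.5017 -0.0281  0.1944] q [ 0.49  0.28 -0.33  1.95 -0.34  0.93  0.15] op 0.0546 gf 106.1 F [-0.1  1.1 -3.7] 
R [[0.201, 0.977, 0.075], [0.914, -0.215, 0.345], [0.353, -0.001, -0.936]]
t7 red 25 px 240.0 200.0 X [-0.008  0.009] Y [-0.042 -0.019] z [0.016 0.025 0.03 ]
t7 grey 53 px 230.0 199.0 X [-0.008  0.004] Y [-0.033  0.019] z [0.021 0.025 0.03 ]
s7 red 44 px 426.0 253.0 X [-0.009  0.01 ] Y [-0.042 -0.02 ] z [0.021 0.023 0.027]
s7 grey 70 px 437.0 258.0 X [-0.008  0.006] Y [-0.017  0.017] z [0.018 0.023 0.028]
-0.8, 0.4, -0.5, 0, 0.07, 0, -0.8, 0.4, -0.5, 0, 0.07, 0, -0.8, 0.3, -0.5, 0, 0.06, 0, -0.7, 0.4, -0.6, 0, 0.07, 0, -0.7, 0.4, -0.7, 0, 0.07, 0, -0.6, 0.4, -0.7, 0, 0.07, 0, -0.6, 0.4, -0.7, 0, 0.07, 0, -0.5, 0.4, -0.8, 0, 0.06, -0.01, -0.5, 0.3, -0.8, 0, 0.07, 0, -0.4, 0.4, -0.9, 0, 0.07, 0
-0.4, 0.4, -0.9, 0.01, 0.07, 0, -0.3, 0.4, -0.9, 0, 0.07, 0, -0.2, 0.3, -0.9, 0, 0.06, 0, -0.2, 0.4, -0.9, 0, 0.07, 0
end [ 0.5243 -0.1731  0.2115] err deg 0.25
```

Both views confirm the bit lying in the tray.

step_arm(plan=[-0.8,0.4,-0.5,0,0.07,0,-0.8,0.4,-0.5,0,0.07,0,-0.8,0.3,-0.5,0,0.06,0,-0.7,0.4,-0.6,0,0.07,0,-0.7,0.4,-0.7,0,0.07,0,-0.6,0.4,-0.7,0,0.07,0,-0.6,0.4,-0.7,0,0.07,0,-0.5,0.4,-0.8,0,0.06,-0.01,-0.5,0.3,-0.8,0,0.07,0,-0.4,0.4,-0.9,0,0.07,0])

```text
t: 14.93
tool_pos: [0.5188, -0.1273, 0.2073]
tcp_rot: [3.132, -1.039, 1.37]
wrist_force: [0.6, -0.1, -2.2]
opening: 0.0546
grasp_force: 106.2
```

step_arm(plan=[-0.4,0.4,-0.9,0.01,0.07,0,-0.3,0.4,-0.9,0,0.07,0,-0.2,0.3,-0.9,0,0.06,0,-0.2,0.4,-0.9,0,0.07,0,0,0,0,0,0,0,0,0,0,0,0,0])

```text
t: 15.43
tool_pos: [0.5259, -0.1668, 0.2109]
tcp_rot: [-3.133, -1.307, 1.361]
wrist_force: [-0.2, 0.4, -1.6]
opening: 0.0547
grasp_force: 106.4
```

```bash
cat >> h.py <<'E'
def potpose(tag,base):
    p,W=world(tag); hsv=cv2.cvtColor(p,cv2.COLOR_RGB2HSV); H,S=hsv[...,0].astype(int),hsv[...,1]
    e=W-MAT; g=(H>65)&(H<98)&(S>60)&(abs(e[...,0])<.09)&(abs(e[...,1])<.09)
    for lo,hi in((.02,.05),(.05,.09),(.135,.16)):
        q=e[g&(W[...,2]>base+lo)&(W[...,2]<base+hi)]
        if len(q)>5: print(tag,lo,len(q),'X',np.percentile(q@X,[3,97]).round(4),'Y',np.percentile(q@Y,[3,97]).round(4),'zmax',q[:,2].max().round(4))
    # plain side faces: fit plane tilt
    for nm,ax in(('+Y',Y),('+X',X),('-Y',-Y)):
        q=e[g&(W[...,2]>base+.01)&(W[...,2]<base+.14)]; d=q@ax; 
        if len(q)<50: continue
        m=abs(d-np.percentile(d,92))<.008; q=q[m]; k=np.polyfit(q[:,2],q@ax,1); print('  face',nm,m.sum(),'tilt deg',np.degrees(np.arctan(k[0])).round(2))
E
python3 - <<'E'
from h import *
st(); grab('scene','s8'); potpose('s8',.104); potpose('scene',.004)
s=plan(*tcp(0,MAT+.164*Z),10)
E
```

```text
t 15.4333 p [ 0.5259 -0.1668  0.2109] q [ 1.03  0.85 -0.41  1.62 -0.79  1.52  0.82] op 0.0547 gf 106.4 F [-0.2  0.4 -1.6] 
R [[0.054, 0.98, 0.193], [0.255, -0.2, 0.946], [0.965, -0.002, -0.261]]
s8 0.02 142 X [-0.0124  0.0214] Y [-0.0078  0.0285] zmax 0.1539
s8 0.05 170 X [-0.0123  0.0213] Y [-0.0039  0.0286] zmax 0.1936
s8 0.135 259 X [-0.0177  0.0212] Y [-0.0104  0.0284] zmax 0.2559
  face +Y 384 tilt deg -0.01
  face +X 335 tilt deg 0.04
  face -Y 144 tilt deg 0.99
scene 0.02 113 X [-0.0069  0.0301] Y [-0.0122  0.0243] zmax 0.0537
scene 0.05 153 X [-0.0071  0.0302] Y [-0.0121  0.0243] zmax 0.0938
scene 0.135 192 X [-0.0075  0.0301] Y [-0.0144  0.0239] zmax 0.1569
  face +Y 308 tilt deg -0.09
  face +X 261 tilt deg 0.17
  face -Y 132 tilt deg 0.8
-0.9, 0, 0.2, 0, 0, 0, -0.9, 0, 0.1, 0, 0, 0, -0.9, 0, 0.2, 0, 0, 0, -0.9, 0, 0.2, -0.01, 0, 0, -0.9, 0, 0.1, 0, 0, 0, -0.9, 0, 0.2, 0, 0, 0, -0.9, 0, 0.2, 0, 0, 0, -0.8, 0, 0.1, 0, 0, 0, -0.9, 0, 0.2, 0, 0, 0, -0.9, 0, 0.2, 0, 0, 0
end [ 0.5249 -0.1727  0.1218] err deg 0.33
```

The pot is upright to about 0.1°. Lowering.

step_arm(plan=[-0.9,0,0.2,0,0,0,-0.9,0,0.1,0,0,0,-0.9,0,0.2,0,0,0,-0.9,0,0.2,-0.01,0,0,-0.9,0,0.1,0,0,0,-0.9,0,0.2,0,0,0,-0.9,0,0.2,0,0,0,-0.8,0,0.1,0,0,0,-0.9,0,0.2,0,0,0,0,0,0,0,0,0])

```text
t: 16.32
tool_pos: [0.5246, -0.1728, 0.1293]
tcp_rot: [3.137, -1.308, 1.364]
wrist_force: [0.0, 0.6, -2.3]
opening: 0.0542
grasp_force: 106.4
```

```bash
python3 - <<'E'
from h import *
st(); grab('scene','s9'); potpose('s9',.02)
p,R=tcp(0,MAT+.154*Z); o=get_obs(); p[:2]=o['tool_pos'][:2]; plan(p,R,8)
E
```

```text
t 16.3167 p [ 0.5246 -0.1728  0.1293] q [ 1.02  0.98 -0.39  1.61 -0.76  1.46  0.91] op 0.0542 gf 106.4 F [ 0.   0.6 -2.3] 
R [[0.053, 0.978, 0.203], [0.254, -0.21, 0.944], [0.966, 0.001, -0.26]]
s9 0.02 120 X [-0.0148  0.0215] Y [-0.0155  0.0225] zmax 0.0698
s9 0.05 136 X [-0.0153  0.0215] Y [-0.0112  0.0227] zmax 0.1092
s9 0.135 231 X [-0.0176  0.0215] Y [-0.0167  0.0224] zmax 0.1754
  face +Y 304 tilt deg -0.0
  face +X 248 tilt deg -0.17
  face -Y 120 tilt deg 0.54
-0.2, 0, 0.1, 0, 0, 0, -0.3, 0, 0, 0, 0, 0, -0.2, 0, 0.1, 0, 0, 0, -0.2, 0, 0, 0, 0, 0, -0.2, 0, 0.1, 0, 0, 0, -0.3, 0, 0.1, 0, 0, 0, -0.2, 0, 0, 0, 0, 0, -0.2, 0, 0.1, 0, 0, 0
end [ 0.5249 -0.1726  0.1117] err deg 0.22
```

step_arm(plan=[-0.2,0,0.1,0,0,0,-0.3,0,0,0,0,0,-0.2,0,0.1,0,0,0,-0.2,0,0,0,0,0,-0.2,0,0.1,0,0,0,-0.3,0,0.1,0,0,0,-0.2,0,0,0,0,0,-0.1,0,0,0,0,0,0,0,0,0,0,0])

```text
t: 17.12
tool_pos: [0.525, -0.1734, 0.1137]
tcp_rot: [3.13, -1.308, 1.37]
wrist_force: [-0.0, -0.3, -2.5]
opening: 0.0547
grasp_force: 106.4
```

step_arm(plan=[-0.1,0,0,0,0,0,0,0,0,0,0,0])

```text
t: 17.28
tool_pos: [0.5251, -0.1737, 0.113]
tcp_rot: [3.129, -1.307, 1.372]
wrist_force: [0.4, -0.5, -2.5]
opening: 0.0545
grasp_force: 106.4
```

step_arm(plan=[-0.1,0,0,0,0,0,0,0,0,0,0,0])

```text
t: 17.45
tool_pos: [0.525, -0.174, 0.112]
tcp_rot: [3.129, -1.307, 1.372]
wrist_force: [0.3, 0.4, -1.8]
opening: 0.0547
grasp_force: 106.4
```

```bash
python3 - <<'E'
from h import *
st(); grab('scene','s10'); potpose('s10',.004)
E
```

```text
t 17.45 p [ 0.525 -0.174  0.112] q [ 1.02  1.   -0.38  1.6  -0.75  1.44  0.93] op 0.0547 gf 106.4 F [ 0.3  0.4 -1.8] 
R [[0.051, 0.978, 0.203], [0.255, -0.21, 0.944], [0.966, 0.003, -0.26]]
s10 0.02 115 X [-0.0127  0.0221] Y [-0.0164  0.0215] zmax 0.0539
s10 0.05 138 X [-0.0151  0.0222] Y [-0.0113  0.0216] zmax 0.0939
s10 0.135 202 X [-0.0168  0.0216] Y [-0.017   0.0213] zmax 0.157
  face +Y 298 tilt deg 0.07
  face +X 247 tilt deg -0.3
  face -Y 114 tilt deg 0.53
```

step_arm(plan=[-0.1,0,0,0,0,0,0,0,0,0,0,0])

```text
t: 17.67
tool_pos: [0.5251, -0.1741, 0.1117]
tcp_rot: [3.127, -1.309, 1.374]
wrist_force: [-0.9, -1.2, 1.0]
opening: 0.0542
grasp_force: 106.6
```

step_arm(plan=[0,0,0,0,0,0,0,0,0,0,0,0,0,0,0,0,0,0,0,0,0,0,0,0], grip=6, grip_force=20)

```text
t: 18.0
tool_pos: [0.525, -0.1741, 0.1112]
tcp_rot: [3.128, -1.308, 1.373]
wrist_force: [-0.3, -0.2, -0.1]
opening: 0.06
grasp_force: 0.0
```

step_arm(plan=[0,0,0,0,0,0,0,0,0,0,0,0,0,0,0,0,0,0,0,0,0,0,0,0,0,0,0,0,0,0,0,0,0,0,0,0], grip=8.54)

```text
t: 18.5
tool_pos: [0.525, -0.1742, 0.1111]
tcp_rot: [3.129, -1.308, 1.372]
wrist_force: [-0.3, 1.0, 0.0]
opening: 0.0853
grasp_force: 0.0
```

```bash
python3 - <<'E'
from h import *
st(); grab('scene','s11'); potpose('s11',.004)
E
```

```text
t 18.5 p [ 0.525  -0.1742  0.1111] q [ 1.02  1.   -0.38  1.6  -0.75  1.44  0.93] op 0.0853 gf 0.0 F [-0.3  1.   0. ] 
R [[0.051, 0.978, 0.203], [0.255, -0.21, 0.944], [0.966, 0.003, -0.26]]
s11 0.02 114 X [-0.0133  0.0224] Y [-0.0178  0.0206] zmax 0.0534
s11 0.05 148 X [-0.0145  0.0225] Y [-0.0152  0.0209] zmax 0.0939
s11 0.135 198 X [-0.0165  0.0221] Y [-0.0185  0.0204] zmax 0.1563
  face +Y 301 tilt deg -0.1
  face +X 267 tilt deg 0.12
  face -Y 136 tilt deg 0.77
```

The pot is released and stands upright. Retreat straight back along the tool axis.

step_arm(plan=[0,0,-1,0,0,0,0,0,-1.5,0,0,0,0,0,-2,0,0,0,0,0,-2,0,0,0,0,0,-2,0,0,0,0,0,-2,0,0,0,0,0,-2,0,0,0,0,0,-1,0,0,0,0,0,0,0,0,0])

```text
t: 19.3
tool_pos: [0.4969, -0.3046, 0.1462]
tcp_rot: [3.127, -1.305, 1.371]
wrist_force: [-0.2, -0.2, 0.1]
opening: 0.0856
grasp_force: 0.0
```

```bash
python3 - <<'E'
from h import *
st(); grab('scene','s12'); potpose('s12',.004); bit('s12'); grab('top','t12'); bit('t12')
a=cv2.imread('pics/s12.png'); b=cv2.imread('pics/t12.png')
cv2.imwrite('pics/fin.png',np.vstack([cv2.resize(a[80:380,60:540],(480,300)),b[80:280,150:630]]))
E
```

```text
t 19.3 p [ 0.4969 -0.3046  0.1462] q [ 1.1   1.04 -0.32  1.36 -0.68  1.69  0.86] op 0.0856 gf 0.0 F [-0.2 -0.2  0.1] 
R [[0.052, 0.977, 0.206], [0.257, -0.213, 0.943], [0.965, 0.004, -0.263]]
s12 0.02 112 X [-0.0139  0.0225] Y [-0.017   0.0208] zmax 0.0539
s12 0.05 150 X [-0.0144  0.0225] Y [-0.0172  0.021 ] zmax 0.0938
s12 0.135 194 X [-0.0154  0.0223] Y [-0.0177  0.0202] zmax 0.156
  face +Y 296 tilt deg -0.16
  face +X 260 tilt deg 0.03
  face -Y 131 tilt deg 0.57
s12 red 45 px 426.0 253.0 X [-0.008  0.01 ] Y [-0.042 -0.02 ] z [0.02  0.024 0.028]
s12 grey 70 px 437.0 258.0 X [-0.008  0.007] Y [-0.017  0.017] z [0.019 0.024 0.028]
t12 red 27 px 239.0 200.0 X [-0.009  0.009] Y [-0.042 -0.019] z [0.018 0.025 0.03 ]
t12 grey 54 px 230.0 199.0 X [-0.008  0.004] Y [-0.033  0.019] z [0.018 0.025 0.03 ]
```

View pics/fin.png

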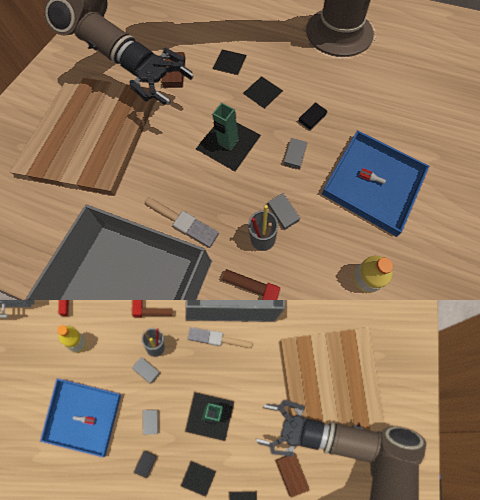

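The final pictures show the bit in the tray (372,178) and the pot upright on the large mat (225,128). The gripper is clear and the bystanders haven't moved, so I'm handing in.

```bash
python3 -c "
from rig import job_done; print(job_done())"
```

```text
the job is handed in; nothing more can be done
None
```

Job handed in at about 19 s of the 64 s allowed: the last camera check showed the router bit lying in the blue tray, the empty pot released and upright near the middle of its mat, and the other things on the bench where they started; the hand-in gave no verdict.

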